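# Size a bottle collar on the tapered gauge and file it in the matching drawer tray

## Task

Take the bottle collar lying on the round cork mat, slide it down the tapered gauge until it sits square and will go no further, giving it a light, steady push there for a moment (about 5 N; never force it), and read the colour band showing right under its lower edge. Then take it off and set it down gently, flat in the drawer tray of that colour, and let go. Leave the other two collars and everything else on the ledge as they are.

Things in the scene. Friction and masses are not known exactly. Their poses are not given: they have to be found in the camera images.
- gauge: Steel ring gauge, fixed upright: foot disc 72 mm across, 12 mm high; shank of diameter 30 mm up to height 30 mm; then a taper, radius 1 mm less per 8 mm of height, from diameter 30 mm at 30 mm to 16 mm at 86 mm; blunt tip to 90 mm. Colour bands: red 30-46, blue 46-62, yellow 62-78 mm above the underside. Rigid. Origin: centre of the underside, on the axis; z up the axis.
- gauge_tip (a point): Top of the gauge's tip, on the axis, 90 mm above its underside; the flat end is 10 mm across. A centred collar comes to rest with its lower edge within 4 mm of the middle of one band. Held off-centre by 0.5 mm it stops about 4 mm too high; 1 mm off can read the wrong band. Friction about 0.6; the collar pulls straight up again.
- mat: Round cork mat, 84 mm across, 3 mm thick, fixed. The collar to be sized lies on it, within about 8 mm of its centre. Origin: centre of the underside.
- collar_a: Plain aluminium bottle collar: a ring of outer diameter 44 mm, height 20 mm, about 60 g, its smooth bore somewhere between 18 and 30 mm. The three collars are alike outside and have three different bores, one for each colour band of the gauge; the names do not follow the size order. Lies flat. Origin: centre of its underside; z is the bore's axis.
- collar_b: Plain aluminium bottle collar: a ring of outer diameter 44 mm, height 20 mm, about 60 g, its smooth bore somewhere between 18 and 30 mm. The three collars are alike outside and have three different bores, one for each colour band of the gauge; the names do not follow the size order. Lies flat. Origin: centre of its underside; z is the bore's axis.
- collar_c: Plain aluminium bottle collar: a ring of outer diameter 44 mm, height 20 mm, about 60 g, its smooth bore somewhere between 18 and 30 mm. The three collars are alike outside and have three different bores, one for each colour band of the gauge; the names do not follow the size order. Lies flat. Origin: centre of its underside; z is the bore's axis.
- tray_red: Open red plastic tray in the lock drawer, outer 110 (x) x 78 (y) x 16 mm high, walls and floor 4 mm. Fixed. Origin: centre of its underside (which is 6 mm above the ledge); x along its 110 mm length. The three trays change places with one another from run to run.
- tray_blue: Open blue plastic tray in the lock drawer, outer 110 (x) x 78 (y) x 16 mm high, walls and floor 4 mm. Fixed. Origin: centre of its underside (which is 6 mm above the ledge); x along its 110 mm length. The three trays change places with one another from run to run.
- tray_yellow: Open yellow plastic tray in the lock drawer, outer 110 (x) x 78 (y) x 16 mm high, walls and floor 4 mm. Fixed. Origin: centre of its underside (which is 6 mm above the ledge); x along its 110 mm length. The three trays change places with one another from run to run.
- drawer: Open lock drawer lying on the ledge, 150 x 272 mm, walls 28 mm high and 6 mm thick, floor 6 mm, with a dark front 34 mm high and 12 mm thick on its -x side. Fixed. It holds the three trays side by side along its y, 82 mm apart. Origin: centre of the underside.
- stock_strip: Black rubber strip, 75 x 155 x 3 mm, fixed; the two collars that are not to be touched lie on it. Origin: centre of the underside.
- pill_box: Stainless pill box, 70 x 100 x 30 mm, to be left alone. Origin: centre of the underside.
- mortar: Green glass mortar, 92 mm across the rim, 60 mm high, its pestle standing out to about 90 mm, to be left alone. Origin: centre of the underside.
- spoon: White porcelain medicine spoon, 140 mm long, lying on the ledge, to be left alone. Origin: middle of the underside.
- syrup: Amber glass bottle, diameter 56 mm, 120 mm high, to be left alone. Origin: centre of the underside.
- jar: White plastic jar, diameter 60 mm, 75 mm high, to be left alone. Origin: centre of the underside.
Things that resemble listed ones, but are neither listed nor needed, are in the scene too. Leave any yellow look-alike of the collar_b alone. Of the things that look like the gauge, the larger one is meant.

How it is judged:
By the outcome, as a careful person would: the job done as asked, in the order asked, and still so for the second after the job is handed in, with the robot touching nothing.
It also fails if it takes over 48 s, if anything falls off the work surface, if the arm or the gripper's body presses on something with over 40 N, if the wrist force passes 120 N, or if a joint passes its speed limit or range.

## Robot

A 6-joint arm with a two-finger parallel gripper is mounted at the origin on the work surface. World frame = base frame: x ahead of the robot, y to its left, z up, the work surface at z = 0. Lengths are in m, angles in rad, forces in N, time in s.
With the tool pointing down it reaches from about 0.225 to 0.875 m from the base axis. Payload 3.4 kg.
Tool frame: the origin (TCP) lies at the very end of the fingers, on their centre line; the grasp point (between the pads) lies behind it (manip.grasp_offset is the z of the grasp point in the tool frame, in m); z points along the fingers, y is the line along which they close (so a half turn about z gives the same grasp; the last joint's range is limited). The gripper opens to 85 mm and grips with 20 to 120 N. Pads are 22 mm wide; open, the fingers measure 114 mm over their backs; the gripper's body (76 mm by 85 mm) begins 54 mm behind the grasp point. The pads swing forward as they close: fully open they stand 13 mm farther back than shut.
Start: joints at [1.02, 0.276, 1.505, -0, 1.361, -0.121], TCP at [0.24, 0.523, 0.231] pointing down, gripper open.
Joint ranges: [-2.89, 2.89], [-0.75, 2.08], [0.22, 2.7], [-1.18, 4.32], [0.11, 2.71], [-2.7, 2.7]. Speed limits (rad/s): [2.57, 2.57, 3.14, 3.14, 3.14, 3.14].

## Interface

Orientations are given as a unit quaternion [w, x, y, z].
In Python, from rig import manip gives the robot as it stands.
- The arm moves only by the shell command python3 -m pendant 'ROWS' [FORCE]. ROWS is JSON, a list of rows, each an object of numbers: "dx", "dy", "dz": the shift along the tool's x, y, z in m; "rx", "ry", "rz": the turn, a rotation vector about the tool's x, y, z in degrees; "hand": the finger opening in m, from 0 to 0.0854. In form: [{"dx": .., "dy": .., "dz": .., "rx": .., "ry": .., "rz": .., "hand": ..}, ...]. A call has 1 to 12 rows; each row shifts and turns the commanded pose from where the row before left it, along the tool's axes as they then stand; what a row does not reach is not made up. A row lasts 1/12 s, in which the tool goes at most 41.7 mm and 7.16 degrees, less where a joint would pass 70% of its speed; a pose out of reach is approached as far as the arm can. A call is refused whole if a number of a shift passes 0.0417 or a number of a turn 7.16, either way. A call with a gripper value outside its range is refused whole. The fingers move at their own pace and stop on an object; FORCE is the grip in N (left out, the last holds). Time passes only in rows, so rows that do not move let the fingers close. It gives the time, the measured TCP pose, the force, the opening and the grip force at its end, in the units of the state.
- manip.get_state(): the state, without advancing time (a new reading comes with each control period).
- manip.get_image(name): name is "side" or "top"; returns a dict with "frame" (420x560x3 uint8, red, green, blue), "fx", "fy", "cx", "cy" (pixels), "distortion" ([k1, k2, p1, p2, k3] as OpenCV has them; the pictures are not rectified), "position" and "attitude" of the camera in the world. Camera axes: x right, y up, looking along -z (the intrinsics and any distortion apply to the point x, -y, -z); pixel columns grow to the right and rows downward; lengths in m; the calibration is good to about 2 mm. A picture is of the moment at which its call begins. There is no depth.
- manip.sign_off(): hands the job in; it is judged then, once.
The state is a dict: "clock": time; "qpos": joint angles; "qd": joint speeds; "effort": joint torques, N m; "position": TCP position; "ee_rot": TCP orientation; "contact_force": force on the tool from outside, world axes, zero at the start; "moment": the same for the moment, N m; "width": finger opening in m; "gripper_force": force on a finger pad.
Only numpy, scipy, OpenCV 4.12 (cv2) and the standard library are available. Lean on these libraries where they do the work, as an engineer would, in place of code of your own. Each camera call takes 0.05 s, during which the arm holds its last target. There are 200 camera calls.

## Working session

There is one attempt and no reset: what is moved stays moved. The work goes in short steps, Python scripts to look and compute and a shell command to move; the robot and the scene stay as the last step left them, time stands still between calls to the robot, and variables do not carry over. Pictures are saved under pics/ and viewed, at most 10 in all, crops included, and the job is handed in when it is done.

```bash
mkdir -p pics
cat > h.py <<'E'
import numpy as np,cv2,pickle
from scipy.spatial.transform import Rotation as R
from rig import manip
def cap(n,tag):
    im=manip.get_image(n); pickle.dump(im,open(f'pics/{tag}.pkl','wb'))
    cv2.imwrite(f'pics/{tag}.png',im['frame'][:,:,::-1]); return im
def ld(tag): return pickle.load(open(f'pics/{tag}.pkl','rb'))
def rot(im):
    a=np.array(im['attitude'],float)
    return a if a.shape==(3,3) else R.from_quat(a,scalar_first=True).as_matrix()
def K(im): return np.array([[im['fx'],0,im['cx']],[0,im['fy'],im['cy']],[0,0,1.]])
def px2w(im,uv,z):
    u=cv2.undistortPoints(np.array(uv,float).reshape(-1,1,2),K(im),np.array(im['distortion'],float))[:,0]
    d=np.c_[u[:,0],-u[:,1],-np.ones(len(u))]@rot(im).T; p=np.array(im['position'])
    return p+d*((z-p[2])/d[:,2])[:,None]
def w2px(im,P):
    c=(np.array(P,float).reshape(-1,3)-im['position'])@rot(im)
    return cv2.projectPoints(c*[1,-1,-1],np.zeros(3),np.zeros(3),K(im),np.array(im['distortion'],float))[0][:,0]
E
python3 - <<'E'
from h import *
for n in('top','side'):
    im=cap(n,n+'0'); print({k:v for k,v in im.items() if k!='frame'})
print(manip.get_state(),manip.grasp_offset)
E
```

```text
{'fx': 465.79624451547994, 'fy': 465.79624451547994, 'cx': 286.8437675305265, 'cy': 211.18453532806768, 'distortion': array([-0.03719004,  0.        ,  0.        ,  0.        ,  0.        ]), 'position': array([0.3662452 , 0.03518648, 1.36045746]), 'attitude': array([-0.69510646, -0.07233866,  0.06021398,  0.71271902])}
{'fx': 382.3584244345211, 'fy': 382.3584244345211, 'cx': 280.2217776813377, 'cy': 210.5221478334361, 'distortion': array([0.01380129, 0.        , 0.        , 0.        , 0.        ]), 'position': array([0.4754872 , 0.78499077, 0.66781375]), 'attitude': array([-0.09952401, -0.04451058,  0.44600862,  0.88836372])}
{'clock': 0.1, 'qpos': array([ 1.02000394e+00,  2.76613680e-01,  1.50596109e+00, -1.49734992e-05,
        1.36068793e+00, -1.21022438e-01]), 'qd': array([-0.00113362, -0.00150987, -0.00573886, -0.00084775,  0.00071231,
       -0.00016657]), 'effort': array([ 6.98714248e-04, -4.17697585e+01, -2.46405387e+01, -5.16348632e-05,
        5.88865281e-03, -8.91393626e-09]), 'position': array([0.23937222, 0.5223265 , 0.23049758]), 'ee_rot': array([-2.68332633e-04,  2.13233442e-01,  9.77000922e-01, -7.90765126e-04]), 'contact_force': array([-0.00963023, -0.23546276,  0.19261747]), 'moment': array([ 0.01750988, -0.01278075, -0.02011673]), 'gripper_force': 0.0, 'width': 0.08521344329665946} -0.0187
```

View pics/top0.png

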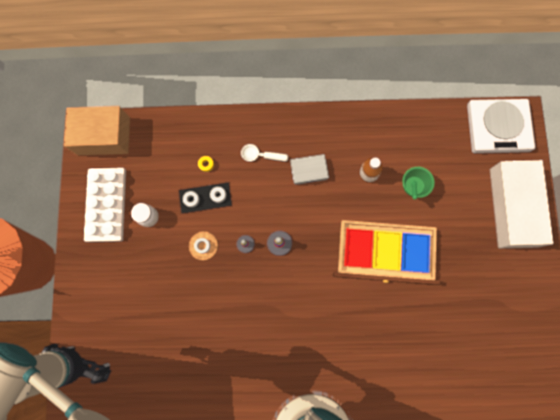

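View pics/side0.png

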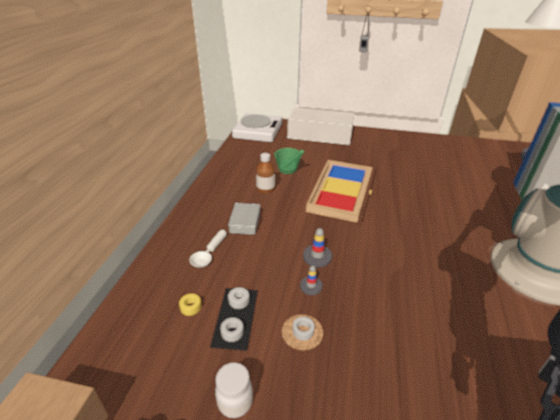

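Candidates in the top view are:
- **Collars:** mat collar (203,245), strip collars (191,199) and (218,195), and a yellow look-alike ring (206,163). I choose the one on the mat.
- **Gauges:** large (280,242) and small (246,243). I choose the larger.

I'll check both choices in a close crop.

Run:
```python
from h import *
t=ld('top0')['frame'];s=ld('side0')['frame']
a=cv2.resize(t[215:275,180:305],None,fx=6,fy=6,interpolation=cv2.INTER_CUBIC)[:, :750]
b=cv2.resize(s[220:355,270:345],None,fx=2,fy=2)
b=cv2.resize(np.rot90(s[225:355,275:340]),None,fx=3.6,fy=3.6,interpolation=cv2.INTER_CUBIC)
o=np.zeros((a.shape[0]+b.shape[0],800,3),np.uint8);o[:a.shape[0],:a.shape[1]]=a;o[a.shape[0]:,:b.shape[1]]=b
cv2.imwrite('pics/crop1.png',o[:600,:,::-1]);print(o.shape)
for n,l in(('top0',[(203,245),(246,243),(280,242),(191,199),(218,195),(360,249),(388,251),(416,253)]),('side0',[(302,332),(311,286),(318,255),(344,173),(343,187),(337,201)])):
    print(n,px2w(ld(n),l,0.01).round(3).tolist())
```

```text
(594, 800, 3)
top0 [[0.529, 0.303, 0.01], [0.532, 0.177, 0.01], [0.532, 0.078, 0.01], [0.668, 0.34, 0.01], [0.678, 0.26, 0.01], [0.506, -0.154, 0.01], [0.498, -0.235, 0.01], [0.49, -0.316, 0.01]]
side0 [[0.529, 0.313, 0.01], [0.53, 0.188, 0.01], [0.528, 0.083, 0.01], [0.499, -0.328, 0.01], [0.495, -0.243, 0.01], [0.506, -0.162, 0.01]]
```

View pics/crop1.png

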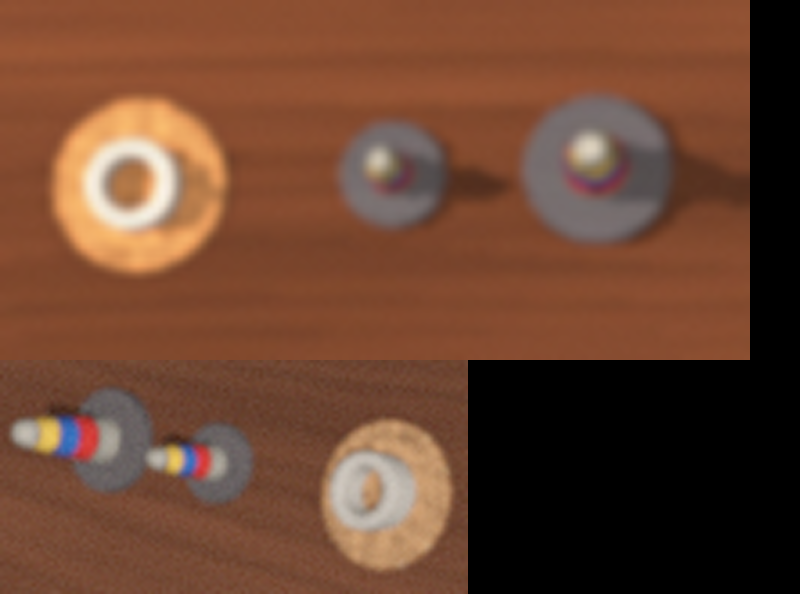

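The crop confirms both choices: a plain metallic collar on the cork mat (top ≈(201.8,245.7)), and the larger gauge with its foot at ≈(279.7,243.2). Next I'll refine the positions with sub-pixel measurements.

```bash
cat > seg.py <<'E'
from h import *
def ell(mask,uv,r):
    m=np.zeros(mask.shape,np.uint8);cv2.circle(m,(int(round(uv[0])),int(round(uv[1]))),r,255,-1)
    m=cv2.bitwise_and(m,mask.astype(np.uint8)*255)
    cs,_=cv2.findContours(m,cv2.RETR_EXTERNAL,cv2.CHAIN_APPROX_NONE)
    c=max(cs,key=cv2.contourArea); return cv2.fitEllipse(cv2.convexHull(c) if len(cv2.convexHull(c))>5 else c)
def up(im,f=4): return cv2.resize(im['frame'],None,fx=f,fy=f,interpolation=cv2.INTER_CUBIC)
def dn(p,f=4): return ((p[0]+.5)/f-.5,(p[1]+.5)/f-.5)
E
python3 - <<'E'
from seg import *
for n,mat,col,ga in(('top0',(203,245.7),(202,245.5),(279.7,243)),('side0',(302,332),(303,328),(318,255))):
    im=ld(n);U=up(im);hsv=cv2.cvtColor(U,cv2.COLOR_RGB2HSV);H,S,V=[hsv[:,:,i].astype(int) for i in range(3)]
    q=lambda p:(p[0]*4+1.5,p[1]*4+1.5)
    for nm,mask,p,r,z in(('mat',(V>135)|((S<110)&(V>100)),mat,100,.003),('collar',(S<90)&(V>110),col,60,.023),('foot',(S<95),ga,75,.012)):
        e=ell(mask,q(p),r);c=dn(e[0]);print(n,nm,np.round(c,2),np.round(np.array(e[1])/4,1),px2w(im,c,z).round(4).tolist())
# drawer tray centroid
    for nm,m in(('red',((H<6)|(H>175))&(S>215)&(V>150)),('yellow',(H>22)&(H<32)&(S>200)&(V>150)),('blue',(H>105)&(H<115)&(S>180)&(V>120))):
        k,l,st,ce=cv2.connectedComponentsWithStats(m.astype(np.uint8));i=1+np.argmax(st[1:,4]);c=dn(ce[i]);print(nm,np.round(c,1),st[i,4]/16,px2w(im,c,.012).round(3).tolist())
E
```

```text
top0 mat [202.95 240.34] [39.2 46.7] [[0.5437, 0.3047, 0.003]]
top0 collar [201.64 245.22] [15.6 16.4] [[0.5269, 0.3044, 0.023]]
top0 foot [279.26 242.83] [24.8 25.2] [[0.5296, 0.0797, 0.012]]
red [358.4 247.8] 879.3125 [[0.509, -0.149, 0.012]]
yellow [386.8 250.1] 955.0625 [[0.5, -0.231, 0.012]]
blue [415.1 252.5] 886.0 [[0.491, -0.313, 0.012]]
side0 mat [301.85 331.93] [36.7 42.6] [[0.5295, 0.3079, 0.003]]
side0 collar [302.92 327.92] [23.6 25.5] [[0.5274, 0.3126, 0.023]]
side0 foot [316.62 256.99] [28.1 30.2] [[0.5305, 0.0925, 0.012]]Traceback (most recent call last):
  File "<stdin>", line 9, in <module>
    return _wrapfunc(a, 'argmax', axis=axis, out=out, **kwds)
    return bound(*args, **kwds)
ValueError: attempt to get argmax of an empty sequence
```

```bash
python3 -m pendant '[{"dx":-0.032,"dy":-0.007},{"dx":-0.032,"dy":-0.007},{"dx":-0.032,"dy":-0.007},{"dx":-0.032,"dy":-0.007},{"dx":-0.032,"dy":-0.007},{"dx":-0.032,"dy":-0.007},{"dx":-0.032,"dy":-0.007},{"dx":-0.032,"dy":-0.007},{"dx":-0.032,"dy":-0.007},{"dx":-0.032,"dy":-0.007},{"dx":-0.0325,"dy":-0.0085},{"hand":0.075}]' 25; python3 -m pendant '[{"rz":-6.1,"dz":0.02},{"rz":-6.1,"dz":0.03},{"rz":-6.1,"dz":0.03},{"dz":0.03},{"dz":0.02},{}]'
cat > go.py <<'E'
from h import *
import sys
# print state and tool-axes shift to a target x y z
def go(*t):
    s=manip.get_state();M=R.from_quat(s['ee_rot'],scalar_first=True).as_matrix();p=np.array(s['position'])
    print('t',round(s['clock'],2),'p',p.round(4),'z',M[:,2].round(4),'yaw_y',round(np.degrees(np.arctan2(M[1,1],M[0,1])),2),'F',np.round(s['contact_force'],2),'M',np.round(s['moment'],3),'w',round(s['width'],4),'g',round(s['gripper_force'],1))
    if t: print('shift',(M.T@(np.array(t)-p)).round(4))
if __name__=='__main__': go(*map(float,sys.argv[1:]))
E
python3 go.py 0.527 0.304 0.05
```

```text
t 0.1 p [0.2394 0.5223 0.2305] z [-9.0e-04 -1.4e-03 -1.0e+00] yaw_y 65.38 F [-0.01 -0.24  0.19] M [ 0.018 -0.013 -0.02 ] w 0.0852 g 0.0
shift [-0.3525 -0.0783  0.1806]invalid input
invalid input
```

```bash
python3 -m pendant '[{"dx":-0.032,"dy":-0.007,"dz":0,"rx":0,"ry":0,"rz":0,"hand":0.075}]' 25; python3 go.py
```

```text
clock: 0.18
position: [0.2623, 0.5053, 0.2307]
ee_rot: [-0.002, 0.211, 0.977, 0.001]
contact_force: [-0.3, -0.0, 0.4]
width: 0.0758
gripper_force: 0.0
t 0.18 p [0.2623 0.5053 0.2307] z [-0.0037  0.0019 -1.    ] yaw_y 65.65 F [-0.25 -0.04  0.37] M [ 0.048 -0.019 -0.013] w 0.0758 g 0.0
```

Each row needs every key.

```bash
python3 -m pendant '[{"dx":-0.032,"dy":-0.007,"dz":0,"rx":0,"ry":0,"rz":0,"hand":0.075},{"dx":-0.032,"dy":-0.007,"dz":0,"rx":0,"ry":0,"rz":0,"hand":0.075},{"dx":-0.032,"dy":-0.007,"dz":0,"rx":0,"ry":0,"rz":0,"hand":0.075},{"dx":-0.032,"dy":-0.007,"dz":0,"rx":0,"ry":0,"rz":0,"hand":0.075},{"dx":-0.032,"dy":-0.007,"dz":0,"rx":0,"ry":0,"rz":0,"hand":0.075},{"dx":-0.032,"dy":-0.007,"dz":0,"rx":0,"ry":0,"rz":0,"hand":0.075},{"dx":-0.032,"dy":-0.007,"dz":0,"rx":0,"ry":0,"rz":0,"hand":0.075},{"dx":-0.032,"dy":-0.007,"dz":0,"rx":0,"ry":0,"rz":0,"hand":0.075},{"dx":-0.032,"dy":-0.007,"dz":0,"rx":0,"ry":0,"rz":0,"hand":0.075},{"dx":-0.032,"dy":-0.008,"dz":0,"rx":0,"ry":0,"rz":0,"hand":0.075}]'; python3 -m pendant '[{"dx":0,"dy":0,"dz":0.02,"rx":0,"ry":0,"rz":-6.1,"hand":0.075},{"dx":0,"dy":0,"dz":0.03,"rx":0,"ry":0,"rz":-6.1,"hand":0.075},{"dx":0,"dy":0,"dz":0.03,"rx":0,"ry":0,"rz":-6.1,"hand":0.075},{"dx":0,"dy":0,"dz":0.03,"rx":0,"ry":0,"rz":0,"hand":0.075},{"dx":0,"dy":0,"dz":0.02,"rx":0,"ry":0,"rz":0,"hand":0.075},{"dx":0,"dy":0,"dz":0,"rx":0,"ry":0,"rz":0,"hand":0.075}]'; python3 go.py 0.527 0.304 0.05
```

```text
clock: 1.02
position: [0.5281, 0.304, 0.2308]
ee_rot: [-0.0, 0.213, 0.977, -0.0]
contact_force: [-0.6, -0.4, -0.3]
width: 0.0749
gripper_force: 0.0
clock: 1.52
position: [0.5235, 0.3034, 0.0961]
ee_rot: [-0.005, 0.055, 0.998, -0.002]
contact_force: [-0.8, -1.1, -0.2]
width: 0.0753
gripper_force: 0.0
t 1.52 p [0.5235 0.3034 0.0961] z [-0.0101 -0.0043 -0.9999] yaw_y 83.66 F [-0.78 -1.14 -0.21] M [-0.025  0.006 -0.002] w 0.0753 g 0.0
shift [-0.0039  0.0012  0.046 ]
```

```bash
python3 -m pendant '[{"dx":0,"dy":0,"dz":0.02,"rx":0,"ry":0,"rz":0,"hand":0.075},{"dx":0,"dy":0,"dz":0.02,"rx":0,"ry":0,"rz":0,"hand":0.075},{"dx":0,"dy":0,"dz":0,"rx":0,"ry":0,"rz":0,"hand":0.075},{"dx":0,"dy":0,"dz":0,"rx":0,"ry":0,"rz":0,"hand":0.075}]'; python3 go.py 0.527 0.304 0.006
python3 - <<'E'
from h import *
cap('side','s1')
f=ld('s1')['frame'][200:400,220:400]
cv2.imwrite('pics/s1c.png',cv2.resize(f,None,fx=3,fy=3,interpolation=cv2.INTER_CUBIC)[:,:,::-1])
E
```

```text
clock: 1.85
position: [0.5269, 0.3051, 0.0615]
ee_rot: [-0.0, 0.055, 0.998, -0.0]
contact_force: [0.0, 0.1, 1.6]
width: 0.075
gripper_force: 0.0
t 1.85 p [0.5269 0.3051 0.0615] z [-1.e-03 -4.e-04 -1.e+00] yaw_y 83.68 F [0.02 0.1  1.59] M [ 0.014 -0.05   0.009] w 0.075 g 0.0
shift [-0.0002 -0.0011  0.0555]
```

View pics/s1c.png

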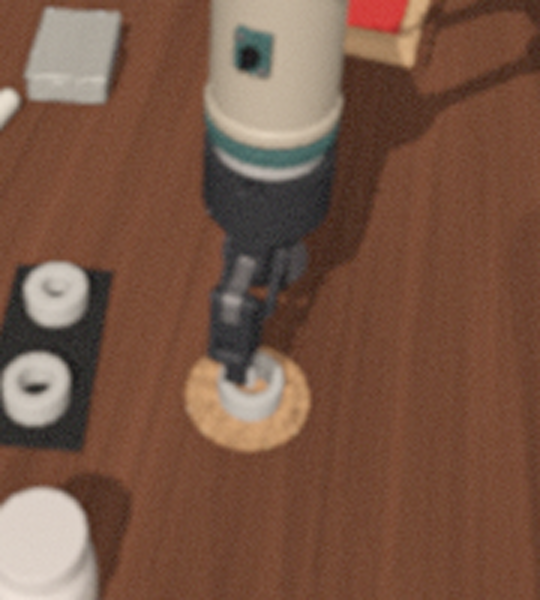

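Run:
```python
from h import *
im=ld('s1');p=np.array([.5269,.3051,.0615]);y=np.array([.110,.994,0])
for q in(p,p+y*.0375+[0,0,.01],p+y*.05+[0,0,.01],p-y*.0375+[0,0,.01],[.527,.304,.023],[.527,.304,.003]):
    print(np.round((w2px(im,q)[0]-[220,200])*3,0))
```

```text
[254. 338.]
[238. 374.]
[233. 390.]
[270. 285.]
[252. 373.]
[250. 392.]
```

Projections match: the near fingertip is seen at (237,370) and the collar rim centre at (252,372). I'm going down for the first centring squeeze.

```bash
python3 -m pendant '[{"dx":0,"dy":-0.001,"dz":0.02,"rx":0,"ry":0,"rz":0,"hand":0.075},{"dx":0,"dy":0,"dz":0.02,"rx":0,"ry":0,"rz":0,"hand":0.075},{"dx":0,"dy":0,"dz":0.0155,"rx":0,"ry":0,"rz":0,"hand":0.075},{"dx":0,"dy":0,"dz":0,"rx":0,"ry":0,"rz":0,"hand":0.06},{"dx":0,"dy":0,"dz":0,"rx":0,"ry":0,"rz":0,"hand":0.05},{"dx":0,"dy":0,"dz":0,"rx":0,"ry":0,"rz":0,"hand":0.04},{"dx":0,"dy":0,"dz":0,"rx":0,"ry":0,"rz":0,"hand":0.04},{"dx":0,"dy":0,"dz":0,"rx":0,"ry":0,"rz":0,"hand":0.04}]' 20; python3 go.py
```

```text
clock: 2.57
position: [0.5284, 0.3048, 0.0078]
ee_rot: [0.002, 0.055, 0.998, 0.001]
contact_force: [0.6, 0.3, 4.3]
width: 0.0434
gripper_force: 20.8
t 2.57 p [0.5284 0.3048 0.0078] z [ 0.0036  0.0016 -1.    ] yaw_y 83.68 F [0.59 0.3  4.25] M [-0.026  0.002 -0.027] w 0.0434 g 20.8
```

```bash
python3 -m pendant '[{"dx":0,"dy":0,"dz":0,"rx":0,"ry":0,"rz":0,"hand":0.056},{"dx":0,"dy":0,"dz":0,"rx":0,"ry":0,"rz":0,"hand":0.056},{"dx":0,"dy":0,"dz":0,"rx":0,"ry":0,"rz":7,"hand":0.056},{"dx":0,"dy":0,"dz":0,"rx":0,"ry":0,"rz":7,"hand":0.056},{"dx":0,"dy":0,"dz":0,"rx":0,"ry":0,"rz":7,"hand":0.056},{"dx":0,"dy":0,"dz":0,"rx":0,"ry":0,"rz":7,"hand":0.056},{"dx":0,"dy":0,"dz":0,"rx":0,"ry":0,"rz":7,"hand":0.056},{"dx":0,"dy":0,"dz":0,"rx":0,"ry":0,"rz":7,"hand":0.056},{"dx":0,"dy":0,"dz":0,"rx":0,"ry":0,"rz":7,"hand":0.056},{"dx":0,"dy":0,"dz":0,"rx":0,"ry":0,"rz":7,"hand":0.056},{"dx":0,"dy":0,"dz":0,"rx":0,"ry":0,"rz":7,"hand":0.056}]'; python3 -m pendant '[{"dx":0,"dy":0,"dz":0,"rx":0,"ry":0,"rz":7,"hand":0.056},{"dx":0,"dy":0,"dz":0,"rx":0,"ry":0,"rz":7,"hand":0.056},{"dx":0,"dy":0,"dz":0,"rx":0,"ry":0,"rz":7,"hand":0.056},{"dx":0,"dy":0,"dz":0,"rx":0,"ry":0,"rz":6,"hand":0.056},{"dx":0,"dy":0,"dz":0,"rx":0,"ry":0,"rz":0,"hand":0.056},{"dx":0,"dy":0,"dz":0,"rx":0,"ry":0,"rz":0,"hand":0.056},{"dx":0,"dy":0,"dz":0,"rx":0,"ry":0,"rz":0,"hand":0.056}]'; python3 go.py
```

```text
clock: 3.48
position: [0.5268, 0.3041, 0.0058]
ee_rot: [-0.0, 0.571, 0.821, -0.0]
contact_force: [0.1, -0.4, 0.1]
width: 0.0559
gripper_force: 0.0
clock: 4.07
position: [0.5269, 0.3041, 0.0058]
ee_rot: [-0.0, 0.744, 0.668, -0.0]
contact_force: [-0.4, -0.1, -0.4]
width: 0.0559
gripper_force: 0.0
t 4.07 p [0.5269 0.3041 0.0058] z [-1.e-04  0.e+00 -1.e+00] yaw_y -6.2 F [-0.36 -0.09 -0.4 ] M [ 0.039  0.055 -0.013] w 0.0559 g 0.0
```

```bash
python3 -m pendant '[{"dx":0,"dy":0,"dz":0,"rx":0,"ry":0,"rz":0,"hand":0.048},{"dx":0,"dy":0,"dz":0,"rx":0,"ry":0,"rz":0,"hand":0.043},{"dx":0,"dy":0,"dz":0,"rx":0,"ry":0,"rz":0,"hand":0.04},{"dx":0,"dy":0,"dz":0,"rx":0,"ry":0,"rz":0,"hand":0.035},{"dx":0,"dy":0,"dz":0,"rx":0,"ry":0,"rz":0,"hand":0.035},{"dx":0,"dy":0,"dz":0,"rx":0,"ry":0,"rz":0,"hand":0.035}]' 30; python3 go.py
```

```text
clock: 4.57
position: [0.5272, 0.3043, 0.0061]
ee_rot: [0.0, 0.745, 0.667, 0.0]
contact_force: [0.4, -0.6, 3.4]
width: 0.0418
gripper_force: 30.7
t 4.57 p [0.5272 0.3043 0.0061] z [ 5.e-04  2.e-04 -1.e+00] yaw_y -6.31 F [ 0.42 -0.56  3.42] M [-0.012  0.005  0.067] w 0.0418 g 30.7
```

The collar is squeezed and centred at (0.5270,0.3042), which agrees with the top camera's (0.5269,0.3044). Lifting and going above the gauge.

```bash
python3 -m pendant '[{"dx":0,"dy":0,"dz":-0.01,"rx":0,"ry":0,"rz":0,"hand":0.035},{"dx":0,"dy":0,"dz":-0.02,"rx":0,"ry":0,"rz":0,"hand":0.035},{"dx":0,"dy":0,"dz":-0.03,"rx":0,"ry":0,"rz":0,"hand":0.035},{"dx":0,"dy":0,"dz":-0.03,"rx":0,"ry":0,"rz":0,"hand":0.035},{"dx":0,"dy":0,"dz":-0.02,"rx":0,"ry":0,"rz":0,"hand":0.035},{"dx":0,"dy":0,"dz":-0.005,"rx":0,"ry":0,"rz":0,"hand":0.035},{"dx":0,"dy":0,"dz":0,"rx":0,"ry":0,"rz":0,"hand":0.035},{"dx":0,"dy":0,"dz":0,"rx":0,"ry":0,"rz":0,"hand":0.035}]' ; python3 go.py 0.5296 0.0797 0.115
```

```text
clock: 5.23
position: [0.5262, 0.3038, 0.1201]
ee_rot: [-0.0, 0.745, 0.667, -0.001]
contact_force: [-0.6, 0.4, -0.2]
width: 0.042
gripper_force: 30.6
t 5.23 p [0.5262 0.3038 0.1201] z [-1.3e-03 -5.0e-04 -1.0e+00] yaw_y -6.33 F [-0.64  0.43 -0.22] M [-0.006  0.013  0.015] w 0.042 g 30.6
shift [-0.2224  0.028   0.0052]
```

```bash
python3 -m pendant '[{"dx":-0.015,"dy":0.0015,"dz":0,"rx":0,"ry":0,"rz":0,"hand":0.035},{"dx":-0.025,"dy":0.0035,"dz":0,"rx":0,"ry":0,"rz":0,"hand":0.035},{"dx":-0.03,"dy":0.004,"dz":0,"rx":0,"ry":0,"rz":0,"hand":0.035},{"dx":-0.03,"dy":0.004,"dz":0,"rx":0,"ry":0,"rz":0,"hand":0.035},{"dx":-0.03,"dy":0.004,"dz":0,"rx":0,"ry":0,"rz":0,"hand":0.035},{"dx":-0.03,"dy":0.004,"dz":0,"rx":0,"ry":0,"rz":0,"hand":0.035},{"dx":-0.03,"dy":0.004,"dz":0,"rx":0,"ry":0,"rz":0,"hand":0.035},{"dx":-0.02,"dy":0.002,"dz":0,"rx":0,"ry":0,"rz":0,"hand":0.035},{"dx":-0.0125,"dy":0.001,"dz":0,"rx":0,"ry":0,"rz":0,"hand":0.035},{"dx":0,"dy":0,"dz":0,"rx":0,"ry":0,"rz":0,"hand":0.035},{"dx":0,"dy":0,"dz":0,"rx":0,"ry":0,"rz":0,"hand":0.035},{"dx":0,"dy":0,"dz":0,"rx":0,"ry":0,"rz":0,"hand":0.035}]'
python3 - <<'E'
from h import *
from go import go
cap('side','s2');go(0.5296,0.0797,0.115)
cv2.imwrite('pics/s2c.png',cv2.resize(ld('s2')['frame'][180:280,260:380],None,fx=6,fy=6,interpolation=cv2.INTER_CUBIC)[:,:,::-1])
cv2.imwrite('pics/s2o.png',cv2.resize(ld('side0')['frame'][180:280,260:380],None,fx=6,fy=6,interpolation=cv2.INTER_CUBIC)[:,:,::-1])
E
```

```text
clock: 6.23
position: [0.5299, 0.0806, 0.1202]
ee_rot: [-0.001, 0.745, 0.667, -0.0]
contact_force: [-0.1, 0.8, -0.2]
width: 0.042
gripper_force: 30.6
t 6.28 p [0.53   0.0809 0.1204] z [-8.e-04  7.e-04 -1.e+00] yaw_y -6.28 F [ 0.12  0.11 -1.13] M [0.023 0.005 0.012] w 0.042 g 30.6
shift [-0.0012 -0.0003  0.0054]
```

View pics/s2c.png

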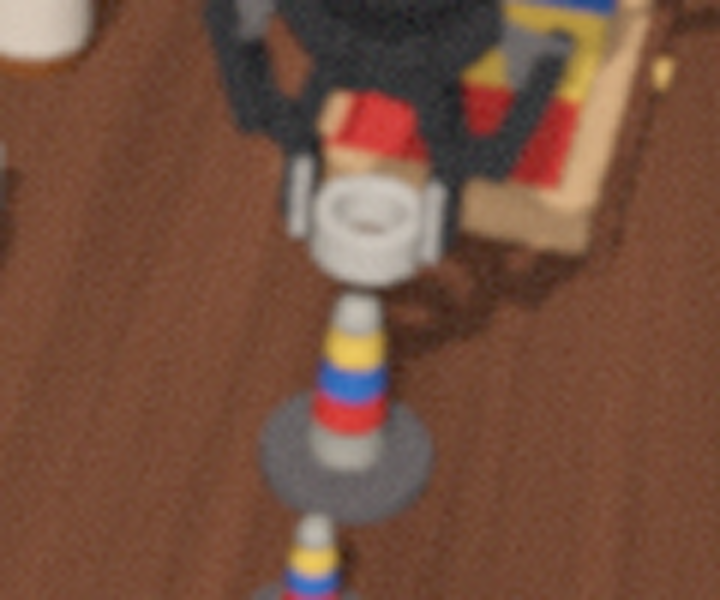

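The collar is held over the tip, with its lower edge at ≈(360,283) and the gauge tip at ≈(358,297) in crop pixels. Next I'll fit a model to both views to get the gauge axis to sub-millimetre accuracy, using the squeezed collar as reference.

```bash
cat > fit.py <<'E'
from h import *
from scipy.optimize import minimize
SS=6
def layers_gauge(x,y): # list of (label,[(z,r),(z,r)])
    L=[(0,[(0,.036),(.012,.036)]),(1,[(.012,.036)])]
    r=lambda h:.015-max(0,h-.03)/8
    for i,(a,b) in enumerate(((.012,.03),(.03,.046),(.046,.062),(.062,.078),(.078,.086))): L.append((2+i,[(a,r(a)),(b,r(b))]))
    L.append((6,[(.086,.008),(.09,.005)])); return [(l,[(x,y,z,q) for z,q in c]) for l,c in L],7
def layers_collar(x,y,mx,my,rb,z0=.003):
    L=[(0,[(mx,my,.0,.042),(mx,my,.003,.042)]),(1,[(x,y,z0,.022),(x,y,z0+.02,.022)]),(2,[(x,y,z0+.02,.022)]),(3,[(x,y,z0+.02,rb)])]; return L,4
th=np.linspace(0,2*np.pi,60,endpoint=False)
def cover(im,L,n,box):
    u0,v0,w,h=box; lab=np.full((h*SS,w*SS),n,np.uint8)
    for l,cs in L:
        P=np.vstack([np.c_[x+r*np.cos(th),y+r*np.sin(th),np.full(60,z)] for x,y,z,r in cs])
        q=(w2px(im,P)-[u0,v0]+.5)*SS-.5
        cv2.fillConvexPoly(lab,cv2.convexHull((q*256).astype(np.int32)),int(l),shift=8)
    A=[]
    for l in range(n+1):
        m=cv2.GaussianBlur((lab==l).astype(np.float32),(0,0),.6*SS);A.append(cv2.resize(m,(w,h),interpolation=cv2.INTER_AREA))
    return np.array(A).reshape(n+1,-1).T
def feat(im,box,mode):
    u0,v0,w,h=box;f=im['frame'][v0:v0+h,u0:u0+w].reshape(-1,3).astype(float)
    return f if mode=='rgb' else f/(f.sum(1,keepdims=True)+30)*400
def cost(im,L,n,box,mode,keep):
    A=cover(im,L,n,box)[keep];F=feat(im,box,mode)[keep]
    c,*_=np.linalg.lstsq(A,F,rcond=None);r=A@c-F
    return np.mean(np.minimum(np.abs(r),40)**2)
def box_of(im,P,m):
    q=w2px(im,P);a=np.floor(q.min(0)-m).astype(int);b=np.ceil(q.max(0)+m).astype(int);return (*a,*(b-a))
def fit(im,mk,p0,size,mode,keeprows=None):
    p0=np.array(p0,float);x,y=p0[:2];S=size
    box=box_of(im,[(x+a,y+b,0) for a in(-S,S) for b in(-S,S)]+[(x,y,.09 if mk is layers_gauge else .02)],2)
    keep=np.ones(box[2]*box[3],bool)
    sim=np.vstack([p0]+[p0+np.eye(len(p0))[i]*.003 for i in range(len(p0))])
    r=minimize(lambda p:cost(im,*mk(*p),box,mode,keep),p0,method='Nelder-Mead',options=dict(initial_simplex=sim,xatol=2e-5,fatol=1e-4,maxfev=250))
    return r.x,r.fun
E
python3 - <<'E'
from fit import *
for n in('top0','side0'):
    im=ld(n)
    for mode in('rgb','chr'):
        print(n,mode,'gauge',*[np.round(v,4) for v in fit(im,layers_gauge,(.5296,.0797),.04,mode)],
          'collar',*[np.round(v,4) for v in fit(im,layers_collar,(.527,.3042,.529,.304,.012),.048,mode)])
print('gauge s2',fit(ld('s2'),layers_gauge,(.5296,.0797),.036,'chr'))
E
```

```text
top0 rgb gauge [0.5308 0.0815] 120.211 collar [0.5273 0.3063 0.5293 0.306  0.0126] 95.1351
top0 chr gauge [0.5303 0.08  ] 8.2991 collar [0.5273 0.3054 0.5288 0.3053 0.0108] 4.4198
side0 rgb gauge [0.5312 0.0799] 95.6868 collar [0.5285 0.3073 0.5298 0.3052 0.0136] 56.7584
side0 chr gauge [0.5307 0.0795] 35.2033 collar [0.5281 0.3057 0.5298 0.3051 0.013 ] 9.345
gauge s2 (array([0.5308355 , 0.07938867]), np.float64(43.9753572853933))
```

Run:
```python
from fit import *
im=ld('s2')
Z=.1202-.0031
def mk(x,y,rb): return layers_collar(x,y,9,9,rb,Z)
def mk(x,y,rb): return [(0,[(x,y,Z,.022),(x,y,Z+.02,.022)]),(1,[(x,y,Z+.02,.022)]),(2,[(x,y,Z+.02,rb)])],3
p0=np.array([.53,.0808,.0115])
for mode in('rgb','chr'):
  for dil in(1.5,3):
    box=box_of(im,[(p0[0]+a,p0[1]+b,z) for a in(-.022,.022) for b in(-.022,.022) for z in(Z,Z+.02)],3)
    A=cover(im,*mk(*p0),box)[:,:3].sum(1).reshape(box[3],box[2])
    # exclude columns outside collar (pads), keep below/above
    cols=A.max(0)>.5
    keep=(cv2.dilate((A>.5).astype(np.uint8),np.ones((int(2*dil)+1,1)))>0)&cols[None]
    keep[:int(box[3]*.3)]&=A[:int(box[3]*.3)]>.9
    keep=keep.ravel()
    sim=np.vstack([p0]+[p0+np.eye(3)[i]*.002 for i in range(3)])
    r=minimize(lambda p:cost(im,*mk(*p),box,mode,keep),p0,method='Nelder-Mead',options=dict(initial_simplex=sim))
    print(mode,dil,r.x.round(4),round(r.fun,2))
# gauge from s2, various modes
for m in('rgb','chr'): print(fit(im,layers_gauge,(.5307,.0795),.036,m))
```

```text
rgb 1.5 [0.5295 0.0808 0.0074] 127.75
rgb 3 [0.5294 0.0813 0.0116] 162.53
chr 1.5 [0.5294 0.082  0.0141] 7.12
chr 3 [0.5294 0.0822 0.0132] 19.9
(array([0.53120741, 0.08001853]), np.float64(141.35706373219853))
(array([0.53082738, 0.07942254]), np.float64(44.72680765560025))
```

```bash
python3 go.py 0.5312 0.0788 0.112; python3 -m pendant '[{"dx":-0.0022,"dy":0.0014,"dz":0.008,"rx":0,"ry":0,"rz":0,"hand":0.035},{"dx":0,"dy":0,"dz":0.008,"rx":0,"ry":0,"rz":0,"hand":0.035},{"dx":0,"dy":0,"dz":0.008,"rx":0,"ry":0,"rz":0,"hand":0.035},{"dx":0,"dy":0,"dz":0.004,"rx":0,"ry":0,"rz":0,"hand":0.035},{"dx":0,"dy":0,"dz":0,"rx":0,"ry":0,"rz":0,"hand":0.035},{"dx":0,"dy":0,"dz":0,"rx":0,"ry":0,"rz":0,"hand":0.035},{"dx":0,"dy":0,"dz":0,"rx":0,"ry":0,"rz":0,"hand":0.035},{"dx":0,"dy":0,"dz":0,"rx":0,"ry":0,"rz":0,"hand":0.035}]'; python3 go.py
```

```text
t 6.28 p [0.53   0.0809 0.1204] z [-8.e-04  7.e-04 -1.e+00] yaw_y -6.28 F [ 0.12  0.11 -1.13] M [0.023 0.005 0.012] w 0.042 g 30.6
shift [-0.002   0.0014  0.0084]
clock: 6.95
position: [0.5318, 0.0776, 0.0931]
ee_rot: [0.0, 0.745, 0.667, 0.0]
contact_force: [0.7, 0.8, -1.1]
width: 0.0423
gripper_force: 30.6
t 6.95 p [0.5318 0.0776 0.0931] z [ 8.e-04  1.e-04 -1.e+00] yaw_y -6.33 F [ 0.72  0.82 -1.1 ] M [-0.01   0.009  0.021] w 0.0423 g 30.6
```

```bash
python3 -m pendant '[{"dx":0,"dy":0,"dz":0,"rx":0,"ry":0,"rz":0,"hand":0.035},{"dx":0,"dy":0,"dz":0,"rx":0,"ry":0,"rz":0,"hand":0.035}]' >/dev/null; python3 go.py 0.5312 0.0788 0.0931;python3 -m pendant '[{"dx":0,"dy":0,"dz":0,"rx":0,"ry":0,"rz":0,"hand":0.035},{"dx":0,"dy":0,"dz":0,"rx":0,"ry":0,"rz":0,"hand":0.035}]' >/dev/null; python3 go.py 0.5312 0.0788 0.0931
```

```text
t 7.12 p [0.5317 0.0776 0.0931] z [ 7.e-04  1.e-04 -1.e+00] yaw_y -6.33 F [-0.43  0.31 -0.82] M [0.016 0.02  0.056] w 0.0418 g 30.6
shift [ 0.0012 -0.0006  0.    ]
t 7.28 p [0.5315 0.0776 0.093 ] z [ 4.e-04  1.e-04 -1.e+00] yaw_y -6.33 F [-0.99  0.35 -0.71] M [0.083 0.005 0.005] w 0.042 g 30.6
shift [ 0.0012 -0.0005 -0.0001]
```

```bash
python3 -m pendant '[{"dx":0.0012,"dy":-0.0004,"dz":0.002,"rx":0,"ry":0,"rz":0,"hand":0.035},{"dx":0,"dy":0,"dz":0.004,"rx":0,"ry":0,"rz":0,"hand":0.035},{"dx":0,"dy":0,"dz":0.004,"rx":0,"ry":0,"rz":0,"hand":0.035},{"dx":0,"dy":0,"dz":0,"rx":0,"ry":0,"rz":0,"hand":0.035},{"dx":0,"dy":0,"dz":0,"rx":0,"ry":0,"rz":0,"hand":0.035},{"dx":0,"dy":0,"dz":0,"rx":0,"ry":0,"rz":0,"hand":0.035}]'>/dev/null; python3 go.py;  python3 -m pendant '[{"dx":0,"dy":0,"dz":0.003,"rx":0,"ry":0,"rz":0,"hand":0.035},{"dx":0,"dy":0,"dz":0.002,"rx":0,"ry":0,"rz":0,"hand":0.035},{"dx":0,"dy":0,"dz":0,"rx":0,"ry":0,"rz":0,"hand":0.035},{"dx":0,"dy":0,"dz":0,"rx":0,"ry":0,"rz":0,"hand":0.035}]'>/dev/null; python3 go.py
```

```text
t 7.78 p [0.5312 0.0788 0.0827] z [-2.e-04  0.e+00 -1.e+00] yaw_y -6.33 F [ 0.61  0.3  -0.78] M [ 0.021  0.018 -0.014] w 0.0421 g 30.6
t 8.12 p [0.5311 0.0788 0.0776] z [-3.e-04  1.e-04 -1.e+00] yaw_y -6.33 F [-0.02  0.59 -0.54] M [ 0.032 -0.003  0.02 ] w 0.0421 g 30.6
```

```bash
for i in 1; do python3 -m pendant '[{"dx":0,"dy":0,"dz":0.002,"rx":0,"ry":0,"rz":0,"hand":0.035},{"dx":0,"dy":0,"dz":0,"rx":0,"ry":0,"rz":0,"hand":0.035},{"dx":0,"dy":0,"dz":0,"rx":0,"ry":0,"rz":0,"hand":0.035}]'>/dev/null; python3 go.py; done; python3 -m pendant '[{"dx":0,"dy":0,"dz":0.002,"rx":0,"ry":0,"rz":0,"hand":0.035},{"dx":0,"dy":0,"dz":0,"rx":0,"ry":0,"rz":0,"hand":0.035},{"dx":0,"dy":0,"dz":0,"rx":0,"ry":0,"rz":0,"hand":0.035}]'>/dev/null; python3 go.py; python3 -m pendant '[{"dx":0,"dy":0,"dz":0.002,"rx":0,"ry":0,"rz":0,"hand":0.035},{"dx":0,"dy":0,"dz":0,"rx":0,"ry":0,"rz":0,"hand":0.035},{"dx":0,"dy":0,"dz":0,"rx":0,"ry":0,"rz":0,"hand":0.035}]'>/dev/null; python3 go.py
```

```text
t 8.37 p [0.5311 0.0788 0.0757] z [-3.e-04  1.e-04 -1.e+00] yaw_y -6.32 F [ 0.01 -0.02 -0.34] M [ 0.052  0.045 -0.008] w 0.042 g 30.6
t 8.62 p [0.5311 0.0789 0.0737] z [-3.e-04  1.e-04 -1.e+00] yaw_y -6.32 F [ 0.06 -0.12 -0.63] M [0.03  0.046 0.02 ] w 0.0418 g 30.6
t 8.87 p [0.5311 0.0788 0.0717] z [-2.e-04  1.e-04 -1.e+00] yaw_y -6.33 F [-0.77  0.16  0.02] M [-0.046 -0.051 -0.011] w 0.0423 g 30.6
```

```bash
python3 -m pendant '[{"dx":0,"dy":0,"dz":0.002,"rx":0,"ry":0,"rz":0,"hand":0.035},{"dx":0,"dy":0,"dz":0,"rx":0,"ry":0,"rz":0,"hand":0.035},{"dx":0,"dy":0,"dz":0,"rx":0,"ry":0,"rz":0,"hand":0.035}]'>/dev/null; python3 go.py; python3 -m pendant '[{"dx":0,"dy":0,"dz":0.002,"rx":0,"ry":0,"rz":0,"hand":0.035},{"dx":0,"dy":0,"dz":0,"rx":0,"ry":0,"rz":0,"hand":0.035},{"dx":0,"dy":0,"dz":0,"rx":0,"ry":0,"rz":0,"hand":0.035}]'>/dev/null; python3 go.py; python3 -m pendant '[{"dx":0,"dy":0,"dz":0.002,"rx":0,"ry":0,"rz":0,"hand":0.035},{"dx":0,"dy":0,"dz":0,"rx":0,"ry":0,"rz":0,"hand":0.035},{"dx":0,"dy":0,"dz":0,"rx":0,"ry":0,"rz":0,"hand":0.035}]'>/dev/null; python3 go.py
```

```text
t 9.12 p [0.5311 0.0788 0.0697] z [-3.e-04  1.e-04 -1.e+00] yaw_y -6.33 F [-0.35  0.15 -0.35] M [ 0.032  0.018 -0.047] w 0.0419 g 30.6
t 9.37 p [0.5311 0.0788 0.0677] z [-3.e-04  1.e-04 -1.e+00] yaw_y -6.33 F [-0.45 -0.72 -1.58] M [ 0.078 -0.018  0.004] w 0.0421 g 30.6
t 9.62 p [0.5311 0.0788 0.0657] z [-3.e-04  1.e-04 -1.e+00] yaw_y -6.33 F [-0.35 -0.6   0.25] M [-0.04   0.081  0.002] w 0.0421 g 30.6
```

```bash
python3 -m pendant '[{"dx":0,"dy":0,"dz":0.002,"rx":0,"ry":0,"rz":0,"hand":0.035},{"dx":0,"dy":0,"dz":0,"rx":0,"ry":0,"rz":0,"hand":0.035},{"dx":0,"dy":0,"dz":0,"rx":0,"ry":0,"rz":0,"hand":0.035}]'>/dev/null; python3 go.py; python3 -m pendant '[{"dx":0,"dy":0,"dz":0.002,"rx":0,"ry":0,"rz":0,"hand":0.035},{"dx":0,"dy":0,"dz":0,"rx":0,"ry":0,"rz":0,"hand":0.035},{"dx":0,"dy":0,"dz":0,"rx":0,"ry":0,"rz":0,"hand":0.035}]'>/dev/null; python3 go.py; python3 -m pendant '[{"dx":0,"dy":0,"dz":0.001,"rx":0,"ry":0,"rz":0,"hand":0.035},{"dx":0,"dy":0,"dz":0,"rx":0,"ry":0,"rz":0,"hand":0.035},{"dx":0,"dy":0,"dz":0,"rx":0,"ry":0,"rz":0,"hand":0.035}]'>/dev/null; python3 go.py
```

```text
t 9.87 p [0.5311 0.0788 0.0637] z [-3.e-04  1.e-04 -1.e+00] yaw_y -6.33 F [-0.15  0.39 -0.26] M [ 0.013  0.01  -0.044] w 0.0426 g 30.6
t 10.12 p [0.5311 0.0788 0.0617] z [-2.e-04  1.e-04 -1.e+00] yaw_y -6.33 F [ 0.34  1.1  -0.93] M [ 0.021 -0.051 -0.004] w 0.0421 g 30.6
t 10.37 p [0.5312 0.0788 0.0608] z [-0.e+00  1.e-04 -1.e+00] yaw_y -6.33 F [ 0.57  0.48 -1.11] M [-0.031  0.011 -0.043] w 0.0423 g 30.6
```

```bash
python3 -m pendant '[{"dx":0,"dy":0,"dz":0.001,"rx":0,"ry":0,"rz":0,"hand":0.035},{"dx":0,"dy":0,"dz":0,"rx":0,"ry":0,"rz":0,"hand":0.035},{"dx":0,"dy":0,"dz":0,"rx":0,"ry":0,"rz":0,"hand":0.035}]'>/dev/null; python3 go.py; python3 -m pendant '[{"dx":0,"dy":0,"dz":0.001,"rx":0,"ry":0,"rz":0,"hand":0.035},{"dx":0,"dy":0,"dz":0,"rx":0,"ry":0,"rz":0,"hand":0.035},{"dx":0,"dy":0,"dz":0,"rx":0,"ry":0,"rz":0,"hand":0.035}]'>/dev/null; python3 go.py; python3 -m pendant '[{"dx":0,"dy":0,"dz":0.001,"rx":0,"ry":0,"rz":0,"hand":0.035},{"dx":0,"dy":0,"dz":0,"rx":0,"ry":0,"rz":0,"hand":0.035},{"dx":0,"dy":0,"dz":0,"rx":0,"ry":0,"rz":0,"hand":0.035}]'>/dev/null; python3 go.py
```

```text
t 10.62 p [0.5311 0.0788 0.0597] z [-1.e-04  1.e-04 -1.e+00] yaw_y -6.33 F [ 1.19  0.27 -0.93] M [-0.03   0.004  0.031] w 0.0423 g 30.6
t 10.87 p [0.5312 0.0788 0.0587] z [-1.e-04  1.e-04 -1.e+00] yaw_y -6.33 F [ 0.63  0.22 -0.78] M [-0.061 -0.011 -0.047] w 0.0417 g 30.6
t 11.12 p [0.5311 0.0788 0.0578] z [-1.e-04  1.e-04 -1.e+00] yaw_y -6.33 F [-0.11  0.47  0.08] M [-0.005  0.008  0.001] w 0.0423 g 30.6
```

```bash
python3 -m pendant '[{"dx":0,"dy":0,"dz":0.001,"rx":0,"ry":0,"rz":0,"hand":0.035},{"dx":0,"dy":0,"dz":0.0005,"rx":0,"ry":0,"rz":0,"hand":0.035},{"dx":0,"dy":0,"dz":0,"rx":0,"ry":0,"rz":0,"hand":0.035}]'>/dev/null; python3 go.py; python3 -m pendant '[{"dx":0,"dy":0,"dz":0.001,"rx":0,"ry":0,"rz":0,"hand":0.035},{"dx":0,"dy":0,"dz":0.0005,"rx":0,"ry":0,"rz":0,"hand":0.035},{"dx":0,"dy":0,"dz":0,"rx":0,"ry":0,"rz":0,"hand":0.035}]'>/dev/null; python3 go.py; python3 -m pendant '[{"dx":0,"dy":0,"dz":0.001,"rx":0,"ry":0,"rz":0,"hand":0.035},{"dx":0,"dy":0,"dz":0.0005,"rx":0,"ry":0,"rz":0,"hand":0.035},{"dx":0,"dy":0,"dz":0,"rx":0,"ry":0,"rz":0,"hand":0.035}]'>/dev/null; python3 go.py
```

```text
t 11.37 p [0.5311 0.0788 0.0561] z [-3.e-04  1.e-04 -1.e+00] yaw_y -6.33 F [-0.06 -0.44 -0.77] M [-0.013 -0.031  0.02 ] w 0.0421 g 30.6
t 11.62 p [0.5311 0.0788 0.0547] z [-3.e-04  1.e-04 -1.e+00] yaw_y -6.33 F [ 0.08 -1.02 -0.9 ] M [-0.015  0.078  0.002] w 0.0425 g 30.6
t 11.87 p [0.5311 0.0788 0.0532] z [-2.e-04  1.e-04 -1.e+00] yaw_y -6.33 F [ 0.3  -0.02 -0.52] M [0.021 0.057 0.009] w 0.0423 g 30.6
```

```bash
python3 -m pendant '[{"dx":0,"dy":0,"dz":0.001,"rx":0,"ry":0,"rz":0,"hand":0.035},{"dx":0,"dy":0,"dz":0.001,"rx":0,"ry":0,"rz":0,"hand":0.035},{"dx":0,"dy":0,"dz":0,"rx":0,"ry":0,"rz":0,"hand":0.035}]'>/dev/null; python3 go.py; python3 -m pendant '[{"dx":0,"dy":0,"dz":0.001,"rx":0,"ry":0,"rz":0,"hand":0.035},{"dx":0,"dy":0,"dz":0.001,"rx":0,"ry":0,"rz":0,"hand":0.035},{"dx":0,"dy":0,"dz":0,"rx":0,"ry":0,"rz":0,"hand":0.035}]'>/dev/null; python3 go.py; python3 -m pendant '[{"dx":0,"dy":0,"dz":0.001,"rx":0,"ry":0,"rz":0,"hand":0.035},{"dx":0,"dy":0,"dz":0.001,"rx":0,"ry":0,"rz":0,"hand":0.035},{"dx":0,"dy":0,"dz":0,"rx":0,"ry":0,"rz":0,"hand":0.035}]'>/dev/null; python3 go.py
```

```text
t 12.12 p [0.531  0.0788 0.0511] z [-3.e-04  1.e-04 -1.e+00] yaw_y -6.32 F [-0.17 -0.06 -1.06] M [-0.01  -0.027  0.007] w 0.0421 g 30.6
t 12.37 p [0.531  0.0789 0.0491] z [-3.e-04  1.e-04 -1.e+00] yaw_y -6.32 F [ 0.13  0.35 -0.73] M [ 0.032 -0.029 -0.016] w 0.0422 g 30.6
t 12.62 p [0.5311 0.0788 0.0471] z [-3.e-04  1.e-04 -1.e+00] yaw_y -6.33 F [-0.11 -0.6  -1.54] M [-0.007 -0.004  0.032] w 0.0422 g 30.6
```

```bash
python3 -m pendant '[{"dx":0,"dy":0,"dz":0.001,"rx":0,"ry":0,"rz":0,"hand":0.035},{"dx":0,"dy":0,"dz":0.0005,"rx":0,"ry":0,"rz":0,"hand":0.035},{"dx":0,"dy":0,"dz":0,"rx":0,"ry":0,"rz":0,"hand":0.035}]'>/dev/null; python3 go.py; python3 -m pendant '[{"dx":0,"dy":0,"dz":0.001,"rx":0,"ry":0,"rz":0,"hand":0.035},{"dx":0,"dy":0,"dz":0,"rx":0,"ry":0,"rz":0,"hand":0.035},{"dx":0,"dy":0,"dz":0,"rx":0,"ry":0,"rz":0,"hand":0.035}]'>/dev/null; python3 go.py
python3 - <<'E'
from h import *
cap('side','s3')
cv2.imwrite('pics/s3c.png',cv2.resize(ld('s3')['frame'][190:280,270:370],None,fx=6,fy=6,interpolation=cv2.INTER_CUBIC)[:,:,::-1])
E
```

```text
t 12.87 p [0.5311 0.0788 0.0457] z [-2.e-04  1.e-04 -1.e+00] yaw_y -6.33 F [ 0.24 -0.46 -0.84] M [ 0.045 -0.026  0.008] w 0.0425 g 30.6
t 13.12 p [0.5311 0.0788 0.0447] z [-1.e-04  1.e-04 -1.e+00] yaw_y -6.32 F [-0.25 -1.03 -1.55] M [-0.    -0.045  0.019] w 0.042 g 30.6
```

View pics/s3c.png

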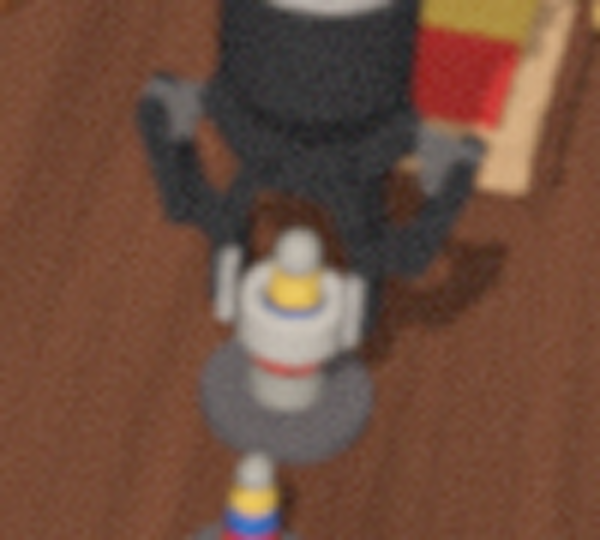

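The collar is threaded on the gauge (tip at (298,250)). A thin red strip shows under its lower edge at (286,367), and there's no contact yet. Continuing in small steps to seat it.

```bash
python3 -m pendant '[{"dx":0,"dy":0,"dz":0.001,"rx":0,"ry":0,"rz":0,"hand":0.035},{"dx":0,"dy":0,"dz":0,"rx":0,"ry":0,"rz":0,"hand":0.035},{"dx":0,"dy":0,"dz":0,"rx":0,"ry":0,"rz":0,"hand":0.035}]'>/dev/null; python3 go.py; python3 -m pendant '[{"dx":0,"dy":0,"dz":0.001,"rx":0,"ry":0,"rz":0,"hand":0.035},{"dx":0,"dy":0,"dz":0,"rx":0,"ry":0,"rz":0,"hand":0.035},{"dx":0,"dy":0,"dz":0,"rx":0,"ry":0,"rz":0,"hand":0.035}]'>/dev/null; python3 go.py; python3 -m pendant '[{"dx":0,"dy":0,"dz":0.001,"rx":0,"ry":0,"rz":0,"hand":0.035},{"dx":0,"dy":0,"dz":0,"rx":0,"ry":0,"rz":0,"hand":0.035},{"dx":0,"dy":0,"dz":0,"rx":0,"ry":0,"rz":0,"hand":0.035}]'>/dev/null; python3 go.py
```

```text
t 13.42 p [0.5311 0.0788 0.0437] z [-1.e-04  1.e-04 -1.e+00] yaw_y -6.33 F [-0.22  0.28 -1.43] M [-0.014 -0.007  0.042] w 0.0419 g 30.6
t 13.67 p [0.5312 0.0788 0.0427] z [-1.e-04  1.e-04 -1.e+00] yaw_y -6.33 F [-0.44 -0.57 -0.55] M [-0.013 -0.02  -0.026] w 0.0417 g 30.6
t 13.92 p [0.5311 0.0788 0.0417] z [-1.e-04  1.e-04 -1.e+00] yaw_y -6.32 F [ 0.14  0.55 -0.76] M [-0.04   0.054 -0.023] w 0.042 g 30.6
```

```bash
python3 -m pendant '[{"dx":0,"dy":0,"dz":0.001,"rx":0,"ry":0,"rz":0,"hand":0.035},{"dx":0,"dy":0,"dz":0,"rx":0,"ry":0,"rz":0,"hand":0.035},{"dx":0,"dy":0,"dz":0,"rx":0,"ry":0,"rz":0,"hand":0.035}]'>/dev/null; python3 go.py; python3 -m pendant '[{"dx":0,"dy":0,"dz":0.0007,"rx":0,"ry":0,"rz":0,"hand":0.035},{"dx":0,"dy":0,"dz":0,"rx":0,"ry":0,"rz":0,"hand":0.035},{"dx":0,"dy":0,"dz":0,"rx":0,"ry":0,"rz":0,"hand":0.035}]'>/dev/null; python3 go.py; python3 -m pendant '[{"dx":0,"dy":0,"dz":0.0007,"rx":0,"ry":0,"rz":0,"hand":0.035},{"dx":0,"dy":0,"dz":0,"rx":0,"ry":0,"rz":0,"hand":0.035},{"dx":0,"dy":0,"dz":0,"rx":0,"ry":0,"rz":0,"hand":0.035}]'>/dev/null; python3 go.py
```

```text
t 14.17 p [0.5311 0.0788 0.0407] z [-1.e-04  0.e+00 -1.e+00] yaw_y -6.32 F [ 0.46 -0.59 -0.39] M [0.017 0.025 0.032] w 0.0417 g 30.6
t 14.42 p [0.5312 0.0788 0.0401] z [-0.  0. -1.] yaw_y -6.33 F [-0.13  0.34 -1.03] M [0.002 0.079 0.054] w 0.0419 g 30.7
t 14.67 p [0.5311 0.0788 0.0395] z [-0.  0. -1.] yaw_y -6.32 F [-0.8  -0.39  2.72] M [-0.051  0.149  0.043] w 0.0422 g 30.8
```

```bash
for i in 1 2 3; do python3 -m pendant '[{"dx":0,"dy":0,"dz":0,"rx":0,"ry":0,"rz":0,"hand":0.035}]'>/dev/null; python3 go.py; done
```

```text
t 14.75 p [0.5311 0.0788 0.0395] z [-1.e-04  0.e+00 -1.e+00] yaw_y -6.32 F [-0.57 -1.03  1.59] M [-0.033  0.158  0.013] w 0.0424 g 30.8
t 14.83 p [0.5312 0.0788 0.0395] z [-0.  0. -1.] yaw_y -6.32 F [-0.85 -0.41  1.97] M [-0.074  0.23  -0.038] w 0.0423 g 30.8
t 14.92 p [0.5311 0.0788 0.0395] z [-0.  0. -1.] yaw_y -6.32 F [-1.07 -0.99  1.4 ] M [-0.088  0.209  0.03 ] w 0.0421 g 30.8
```

```bash
python3 -m pendant '[{"dx":-0.0001,"dy":-0.0003,"dz":0,"rx":0,"ry":0,"rz":0,"hand":0.035},{"dx":0,"dy":0,"dz":0,"rx":0,"ry":0,"rz":0,"hand":0.035}]'>/dev/null; python3 go.py; for i in 1 2 ; do python3 -m pendant '[{"dx":0,"dy":0,"dz":0,"rx":0,"ry":0,"rz":0,"hand":0.035}]'>/dev/null; python3 go.py; done; echo; python3 -m pendant '[{"dx":0,"dy":0,"dz":0.0006,"rx":0,"ry":0,"rz":0,"hand":0.035},{"dx":0,"dy":0,"dz":0,"rx":0,"ry":0,"rz":0,"hand":0.035}]'>/dev/null; python3 go.py; for i in 1 2 ; do python3 -m pendant '[{"dx":0,"dy":0,"dz":0,"rx":0,"ry":0,"rz":0,"hand":0.035}]'>/dev/null; python3 go.py; done
```

```text
t 15.08 p [0.5311 0.0788 0.0395] z [ 6.e-04  2.e-04 -1.e+00] yaw_y -6.33 F [-0.62 -1.05  1.39] M [-0.089  0.076  0.006] w 0.0421 g 30.8
t 15.17 p [0.5311 0.0788 0.0395] z [ 6.e-04  1.e-04 -1.e+00] yaw_y -6.33 F [-0.26 -0.21  2.32] M [-0.004  0.05  -0.015] w 0.0418 g 30.8
t 15.25 p [0.5311 0.0788 0.0395] z [ 6.e-04  1.e-04 -1.e+00] yaw_y -6.33 F [-0.93 -0.48  1.79] M [-0.048  0.103 -0.   ] w 0.0423 g 30.8

t 15.42 p [0.5311 0.0788 0.039 ] z [ 6.e-04  1.e-04 -1.e+00] yaw_y -6.33 F [-0.65 -0.14  3.28] M [-0.075  0.088 -0.027] w 0.0421 g 31.1
t 15.5 p [0.5311 0.0788 0.039 ] z [ 6.e-04  1.e-04 -1.e+00] yaw_y -6.32 F [-0.83  0.4   3.97] M [-0.019  0.112  0.004] w 0.0421 g 31.1
t 15.58 p [0.5311 0.0788 0.039 ] z [ 6.e-04  1.e-04 -1.e+00] yaw_y -6.33 F [-0.43 -0.04  4.49] M [-0.067  0.079  0.019] w 0.0422 g 31.1
```

```bash
python3 -m pendant '[{"dx":0,"dy":0,"dz":-0.003,"rx":0,"ry":0,"rz":0,"hand":0.035},{"dx":0,"dy":0,"dz":0,"rx":0,"ry":0,"rz":0,"hand":0.035},{"dx":0,"dy":0,"dz":0,"rx":0,"ry":0,"rz":0,"hand":0.035}]'>/dev/null; python3 go.py; python3 -m pendant '[{"dx":0,"dy":0,"dz":0.0015,"rx":0,"ry":0,"rz":0,"hand":0.035},{"dx":0,"dy":0,"dz":0.0015,"rx":0,"ry":0,"rz":0,"hand":0.035},{"dx":0,"dy":0,"dz":0,"rx":0,"ry":0,"rz":0,"hand":0.035},{"dx":0,"dy":0,"dz":0,"rx":0,"ry":0,"rz":0,"hand":0.035}]'>/dev/null; python3 go.py; for i in 1 2 ; do python3 -m pendant '[{"dx":0,"dy":0,"dz":0,"rx":0,"ry":0,"rz":0,"hand":0.035}]'>/dev/null; python3 go.py; done
```

```text
t 15.83 p [0.5309 0.0788 0.0417] z [-0.e+00  1.e-04 -1.e+00] yaw_y -6.33 F [ 1.21 -0.14 -0.99] M [-0.03  -0.064 -0.008] w 0.0421 g 31.3
t 16.17 p [0.5311 0.0788 0.0388] z [ 5.e-04  1.e-04 -1.e+00] yaw_y -6.33 F [0.72 0.15 1.38] M [-0.057 -0.101  0.005] w 0.0419 g 31.5
t 16.25 p [0.5311 0.0788 0.0388] z [ 4.e-04  1.e-04 -1.e+00] yaw_y -6.32 F [-0.37 -0.6   1.15] M [-0.027 -0.161  0.014] w 0.0422 g 31.5
t 16.33 p [0.5311 0.0788 0.0388] z [ 5.e-04  1.e-04 -1.e+00] yaw_y -6.33 F [0.58 0.18 1.59] M [-0.011 -0.126  0.013] w 0.0421 g 31.5
```

```bash
python3 -m pendant '[{"dx":0,"dy":0,"dz":-0.002,"rx":0,"ry":0,"rz":0,"hand":0.035},{"dx":0,"dy":0.00014,"dz":0,"rx":0,"ry":0,"rz":0,"hand":0.035},{"dx":0,"dy":0,"dz":0.001,"rx":0,"ry":0,"rz":0,"hand":0.035},{"dx":0,"dy":0,"dz":0.001,"rx":0,"ry":0,"rz":0,"hand":0.035},{"dx":0,"dy":0,"dz":0,"rx":0,"ry":0,"rz":0,"hand":0.035}]'>/dev/null; python3 go.py; python3 -m pendant '[{"dx":0,"dy":0,"dz":0.0006,"rx":0,"ry":0,"rz":0,"hand":0.035},{"dx":0,"dy":0,"dz":0,"rx":0,"ry":0,"rz":0,"hand":0.035}]'>/dev/null; python3 go.py; for i in 1 2 ; do python3 -m pendant '[{"dx":0,"dy":0,"dz":0,"rx":0,"ry":0,"rz":0,"hand":0.035}]'>/dev/null; python3 go.py; done
```

```text
t 16.75 p [0.5311 0.0788 0.039 ] z [ 3.e-04  1.e-04 -1.e+00] yaw_y -6.32 F [-0.57  0.37  2.27] M [-0.014 -0.056  0.044] w 0.042 g 31.8
t 16.92 p [0.5311 0.0788 0.0387] z [ 3.e-04  1.e-04 -1.e+00] yaw_y -6.32 F [-0.7   0.22  4.82] M [0.041 0.016 0.038] w 0.0418 g 32.1
t 17.0 p [0.5311 0.0788 0.0387] z [ 4.e-04  1.e-04 -1.e+00] yaw_y -6.32 F [0.3  0.52 6.52] M [-0.044  0.077  0.048] w 0.0418 g 32.1
t 17.08 p [0.5311 0.0788 0.0387] z [ 5.e-04  1.e-04 -1.e+00] yaw_y -6.32 F [-0.21  0.79  5.8 ] M [-0.013  0.052  0.021] w 0.0422 g 32.1
```

```bash
python3 -m pendant '[{"dx":0,"dy":0,"dz":-0.002,"rx":0,"ry":0,"rz":0,"hand":0.035},{"dx":0.0003,"dy":0,"dz":0,"rx":0,"ry":0,"rz":0,"hand":0.035},{"dx":0,"dy":0,"dz":0.001,"rx":0,"ry":0,"rz":0,"hand":0.035},{"dx":0,"dy":0,"dz":0.001,"rx":0,"ry":0,"rz":0,"hand":0.035},{"dx":0,"dy":0,"dz":0,"rx":0,"ry":0,"rz":0,"hand":0.035},{"dx":0,"dy":0,"dz":0,"rx":0,"ry":0,"rz":0,"hand":0.035}]'>/dev/null; python3 go.py; for i in 1 2 ; do python3 -m pendant '[{"dx":0,"dy":0,"dz":0,"rx":0,"ry":0,"rz":0,"hand":0.035}]'>/dev/null; python3 go.py; done
python3 -m pendant '[{"dx":0,"dy":0,"dz":-0.002,"rx":0,"ry":0,"rz":0,"hand":0.035},{"dx":-0.0006,"dy":0,"dz":0,"rx":0,"ry":0,"rz":0,"hand":0.035},{"dx":0,"dy":0,"dz":0.001,"rx":0,"ry":0,"rz":0,"hand":0.035},{"dx":0,"dy":0,"dz":0.001,"rx":0,"ry":0,"rz":0,"hand":0.035},{"dx":0,"dy":0,"dz":0,"rx":0,"ry":0,"rz":0,"hand":0.035},{"dx":0,"dy":0,"dz":0,"rx":0,"ry":0,"rz":0,"hand":0.035}]'>/dev/null; python3 go.py; for i in 1 2 ; do python3 -m pendant '[{"dx":0,"dy":0,"dz":0,"rx":0,"ry":0,"rz":0,"hand":0.035}]'>/dev/null; python3 go.py; done
```

```text
t 17.58 p [0.5312 0.0788 0.0386] z [ 3.e-04 -3.e-04 -1.e+00] yaw_y -6.32 F [-0.56 -1.03  4.94] M [-0.247  0.1   -0.021] w 0.0421 g 32.1
t 17.67 p [0.5311 0.0789 0.0386] z [ 2.e-04 -3.e-04 -1.e+00] yaw_y -6.32 F [-0.56 -1.05  5.96] M [-0.199  0.075 -0.017] w 0.0423 g 32.1
t 17.75 p [0.5311 0.0788 0.0386] z [ 3.e-04 -3.e-04 -1.e+00] yaw_y -6.31 F [-0.62 -1.    5.77] M [-0.203  0.074 -0.012] w 0.0419 g 32.1
t 18.25 p [0.5311 0.0787 0.0386] z [ 3.e-04  5.e-04 -1.e+00] yaw_y -6.33 F [0.4  0.82 4.98] M [ 0.094  0.028 -0.05 ] w 0.0423 g 32.2
t 18.33 p [0.5311 0.0787 0.0386] z [ 4.e-04  5.e-04 -1.e+00] yaw_y -6.33 F [-0.96  0.29  5.62] M [ 0.1    0.038 -0.013] w 0.0417 g 32.2
t 18.42 p [0.5311 0.0787 0.0386] z [ 5.e-04  5.e-04 -1.e+00] yaw_y -6.34 F [0.91 1.15 5.04] M [ 0.123  0.033 -0.021] w 0.0418 g 32.2
```

The probes are symmetric and the stop is at the same height, so the collar is centred. Now the final seating and a steady 5 N hold.

```bash
python3 -m pendant '[{"dx":0,"dy":0,"dz":-0.0015,"rx":0,"ry":0,"rz":0,"hand":0.035},{"dx":0.0002,"dy":0,"dz":0,"rx":0,"ry":0,"rz":0,"hand":0.035},{"dx":0,"dy":0,"dz":0.0008,"rx":0,"ry":0,"rz":0,"hand":0.035},{"dx":0,"dy":0,"dz":0.0007,"rx":0,"ry":0,"rz":0,"hand":0.035},{"dx":0,"dy":0,"dz":0,"rx":0,"ry":0,"rz":0,"hand":0.035},{"dx":0,"dy":0,"dz":0,"rx":0,"ry":0,"rz":0,"hand":0.035},{"dx":0,"dy":0,"dz":0,"rx":0,"ry":0,"rz":0,"hand":0.035},{"dx":0,"dy":0,"dz":0,"rx":0,"ry":0,"rz":0,"hand":0.035},{"dx":0,"dy":0,"dz":0,"rx":0,"ry":0,"rz":0,"hand":0.035}]'>/dev/null; python3 go.py; for i in 1 2 ; do python3 -m pendant '[{"dx":0,"dy":0,"dz":0,"rx":0,"ry":0,"rz":0,"hand":0.035},{"dx":0,"dy":0,"dz":0,"rx":0,"ry":0,"rz":0,"hand":0.035},{"dx":0,"dy":0,"dz":0,"rx":0,"ry":0,"rz":0,"hand":0.035}]'>/dev/null; python3 go.py; done
python3 - <<'E'
from h import *
cap('side','s4')
cv2.imwrite('pics/s4c.png',cv2.resize(ld('s4')['frame'][205:270,280:360],None,fx=9,fy=9,interpolation=cv2.INTER_CUBIC)[:,:,::-1])
E
```

```text
t 19.17 p [0.5311 0.0787 0.0387] z [ 4.e-04  2.e-04 -1.e+00] yaw_y -6.33 F [-0.54  1.23  5.4 ] M [0.141 0.028 0.015] w 0.0421 g 32.3
t 19.42 p [0.5311 0.0787 0.0387] z [ 3.e-04  2.e-04 -1.e+00] yaw_y -6.33 F [-0.67  0.59  3.87] M [ 0.107  0.053 -0.041] w 0.0418 g 32.3
t 19.67 p [0.5311 0.0787 0.0387] z [ 4.e-04  2.e-04 -1.e+00] yaw_y -6.33 F [-0.29  1.26  4.66] M [0.148 0.009 0.028] w 0.0421 g 32.3
```

View pics/s4c.png

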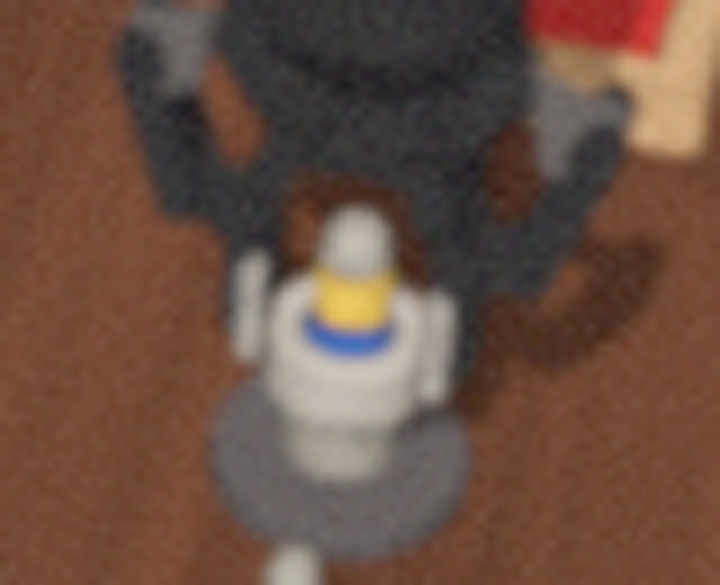

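It's seated. The collar's lower edge hides the red band from this angle: the blue ring shows just inside the top rim at (350,335) and bare shank below at (340,460). The TCP puts the lower edge at about 35.6 mm, which is **red**. Lifting straight off.

```bash
python3 -m pendant '[{"dx":0,"dy":0,"dz":-0.003,"rx":0,"ry":0,"rz":0,"hand":0.035},{"dx":0,"dy":0,"dz":-0.006,"rx":0,"ry":0,"rz":0,"hand":0.035},{"dx":0,"dy":0,"dz":-0.012,"rx":0,"ry":0,"rz":0,"hand":0.035},{"dx":0,"dy":0,"dz":-0.018,"rx":0,"ry":0,"rz":0,"hand":0.035},{"dx":0,"dy":0,"dz":-0.018,"rx":0,"ry":0,"rz":0,"hand":0.035},{"dx":0,"dy":0,"dz":-0.015,"rx":0,"ry":0,"rz":0,"hand":0.035},{"dx":0,"dy":0,"dz":-0.01,"rx":0,"ry":0,"rz":0,"hand":0.035},{"dx":0,"dy":0,"dz":0,"rx":0,"ry":0,"rz":0,"hand":0.035},{"dx":0,"dy":0,"dz":0,"rx":0,"ry":0,"rz":0,"hand":0.035}]'>/dev/null; python3 go.py 0.508 -0.149 0.07
```

```text
t 20.47 p [0.5307 0.0786 0.1203] z [-1.e-04 -1.e-04 -1.e+00] yaw_y -6.32 F [ 0.21  0.11 -1.21] M [-0.004 -0.048 -0.007] w 0.0424 g 31.7
shift [-0.2287  0.0025  0.0503]
```

```bash
python3 -m pendant '[{"dx":-0.015,"dy":0,"dz":0,"rx":0,"ry":0,"rz":0,"hand":0.035},{"dx":-0.027,"dy":0,"dz":0,"rx":0,"ry":0,"rz":0,"hand":0.035},{"dx":-0.03,"dy":0.0005,"dz":0,"rx":0,"ry":0,"rz":0,"hand":0.035},{"dx":-0.03,"dy":0.0005,"dz":0,"rx":0,"ry":0,"rz":0,"hand":0.035},{"dx":-0.03,"dy":0.0005,"dz":0,"rx":0,"ry":0,"rz":0,"hand":0.035},{"dx":-0.03,"dy":0.0005,"dz":0,"rx":0,"ry":0,"rz":0,"hand":0.035},{"dx":-0.03,"dy":0.0005,"dz":0,"rx":0,"ry":0,"rz":0,"hand":0.035},{"dx":-0.022,"dy":0,"dz":0.01,"rx":0,"ry":0,"rz":0,"hand":0.035},{"dx":-0.0147,"dy":0,"dz":0.015,"rx":0,"ry":0,"rz":0,"hand":0.035},{"dx":0,"dy":0,"dz":0.02,"rx":0,"ry":0,"rz":0,"hand":0.035},{"dx":0,"dy":0,"dz":0.005,"rx":0,"ry":0,"rz":0,"hand":0.035},{"dx":0,"dy":0,"dz":0,"rx":0,"ry":0,"rz":0,"hand":0.035}]'>/dev/null
python3 - <<'E'
from h import *
from go import go
cap('side','s5'); go(0.508,-.149,.0145)
cv2.imwrite('pics/s5c.png',cv2.resize(ld('s5')['frame'][120:240,270:410],None,fx=5,fy=5,interpolation=cv2.INTER_CUBIC)[:,:,::-1])
E
```

```text
t 21.52 p [ 0.5071 -0.1482  0.0689] z [-0.0035  0.0018 -1.    ] yaw_y -6.32 F [ 0.47 -1.18  0.32] M [ 0.005 -0.028  0.023] w 0.0419 g 31.7
shift [-0.0008  0.0012  0.0544]
```

View pics/s5c.png

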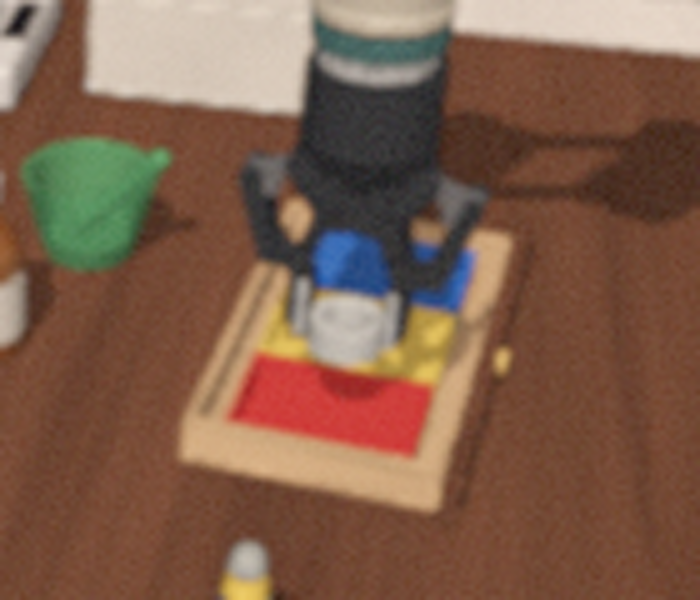

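Run:
```python
from fit import *
def rect(im,c,yaw,w,l,zs):
    R2=np.array([[np.cos(yaw),-np.sin(yaw)],[np.sin(yaw),np.cos(yaw)]])
    return w2px(im,[(*(np.array(c)+R2@[a*w/2,b*l/2]),z) for z in zs for a in(-1,1) for b in(-1,1)])
def cov(im,p,box):
    x,y,yaw=p;u0,v0,w,h=box;lab=np.full((h*SS,w*SS),4,np.uint8)
    d=np.array([-np.sin(yaw),np.cos(yaw)])
    for l,q in [(0,rect(im,(x,y),yaw,.150,.272,(0,.028)))]+[(i+1,rect(im,np.array([x,y])+d*.082*(1-i),yaw,.110,.078,(.022,))) for i in range(3)]:
        q=(q-[u0,v0]+.5)*SS-.5;cv2.fillConvexPoly(lab,cv2.convexHull((q*256).astype(np.int32)),l,shift=8)
    A=[cv2.resize(cv2.GaussianBlur((lab==l).astype(np.float32),(0,0),.6*SS),(w,h),interpolation=cv2.INTER_AREA) for l in range(5)]
    return np.array(A).reshape(5,-1).T
for n in('top0','side0'):
    im=ld(n);p0=np.array([.5,-.232,-.11]);q=rect(im,p0[:2],p0[2],.15,.272,(0,.028))
    a=np.floor(q.min(0)-4).astype(int);b=np.ceil(q.max(0)+4).astype(int);box=(*a,*(b-a));F=feat(im,box,'chr')
    def c(p):
        A=cov(im,p,box);k,*_=np.linalg.lstsq(A,F,rcond=None);return np.mean(np.minimum(abs(A@k-F),60)**2)
    r=minimize(c,p0,method='Nelder-Mead',options=dict(initial_simplex=np.vstack([p0,p0+[.006,0,0],p0+[0,.006,0],p0+[0,0,.04]])))
    x,y,w=r.x;print(n,r.x.round(4),r.fun,'red',np.round([x-np.sin(w)*.082,y+np.cos(w)*.082],4))
```

```text
top0 [ 0.4999 -0.2294 -0.1071] 27.937899280920956 red [ 0.5087 -0.1479]
side0 [ 0.4999 -0.2294 -0.1094] 20.424479802648975 red [ 0.5089 -0.1479]
```

Both cameras agree: the red tray centre is at (0.5088, −0.1479). The picture shows the collar above it, with the tray at crop (330,405). Lowering.

```bash
python3 -m pendant '[{"dx":0,"dy":0.001,"dz":0.015,"rx":0,"ry":0,"rz":0,"hand":0.035},{"dx":0,"dy":0,"dz":0.018,"rx":0,"ry":0,"rz":0,"hand":0.035},{"dx":0,"dy":0,"dz":0.012,"rx":0,"ry":0,"rz":0,"hand":0.035},{"dx":0,"dy":0,"dz":0.004,"rx":0,"ry":0,"rz":0,"hand":0.035},{"dx":0,"dy":0,"dz":0,"rx":0,"ry":0,"rz":0,"hand":0.035},{"dx":0,"dy":0,"dz":0,"rx":0,"ry":0,"rz":0,"hand":0.035},{"dx":0,"dy":0,"dz":0,"rx":0,"ry":0,"rz":0,"hand":0.035}]'>/dev/null; python3 go.py 0.5088 -0.1479 0.0131
```

```text
t 22.1 p [ 0.5103 -0.1491  0.0223] z [ 2.e-03 -8.e-04 -1.e+00] yaw_y -6.29 F [-0.08  0.27 -0.08] M [ 0.053 -0.011 -0.024] w 0.0418 g 31.7
shift [ 0.0011 -0.0016  0.0092]
```

```bash
python3 -m pendant '[{"dx":0,"dy":0,"dz":0.003,"rx":0,"ry":0,"rz":0,"hand":0.035},{"dx":0,"dy":0,"dz":0.003,"rx":0,"ry":0,"rz":0,"hand":0.035},{"dx":0,"dy":0,"dz":0.0015,"rx":0,"ry":0,"rz":0,"hand":0.035},{"dx":0,"dy":0,"dz":0,"rx":0,"ry":0,"rz":0,"hand":0.035},{"dx":0,"dy":0,"dz":0,"rx":0,"ry":0,"rz":0,"hand":0.035}]'>/dev/null; python3 go.py; for i in 1;do python3 -m pendant '[{"dx":0,"dy":0,"dz":0.0006,"rx":0,"ry":0,"rz":0,"hand":0.035},{"dx":0,"dy":0,"dz":0,"rx":0,"ry":0,"rz":0,"hand":0.035}]'>/dev/null; python3 go.py; done; python3 -m pendant '[{"dx":0,"dy":0,"dz":0.0006,"rx":0,"ry":0,"rz":0,"hand":0.035},{"dx":0,"dy":0,"dz":0,"rx":0,"ry":0,"rz":0,"hand":0.035}]'>/dev/null; python3 go.py
```

```text
t 22.52 p [ 0.5092 -0.149   0.0136] z [-2.e-04  2.e-04 -1.e+00] yaw_y -6.33 F [ 1.14  0.07 -0.75] M [-0.031  0.035  0.014] w 0.0423 g 31.7
t 22.68 p [ 0.5094 -0.1491  0.0131] z [ 2.e-04  0.e+00 -1.e+00] yaw_y -6.33 F [ 0.6   0.38 -0.08] M [-0.007 -0.05  -0.007] w 0.0417 g 31.7
t 22.85 p [ 0.5094 -0.1491  0.0131] z [ 4.e-04 -1.e-04 -1.e+00] yaw_y -6.33 F [-1.02 -0.44  5.05] M [ 0.021  0.215 -0.024] w 0.0423 g 32.2
```

Floor contact is at TCP 0.0131, exactly where a flat collar should touch. Easing off and releasing.

```bash
python3 -m pendant '[{"dx":0,"dy":0,"dz":-0.0005,"rx":0,"ry":0,"rz":0,"hand":0.04},{"dx":0,"dy":0,"dz":0,"rx":0,"ry":0,"rz":0,"hand":0.043},{"dx":0,"dy":0,"dz":0,"rx":0,"ry":0,"rz":0,"hand":0.046},{"dx":0,"dy":0,"dz":0,"rx":0,"ry":0,"rz":0,"hand":0.05},{"dx":0,"dy":0,"dz":0,"rx":0,"ry":0,"rz":0,"hand":0.057},{"dx":0,"dy":0,"dz":0,"rx":0,"ry":0,"rz":0,"hand":0.057}]'; python3 go.py; python3 -m pendant '[{"dx":0,"dy":0,"dz":-0.005,"rx":0,"ry":0,"rz":0,"hand":0.057},{"dx":0,"dy":0,"dz":-0.015,"rx":0,"ry":0,"rz":0,"hand":0.057},{"dx":0,"dy":0,"dz":-0.03,"rx":0,"ry":0,"rz":0,"hand":0.057},{"dx":0,"dy":0,"dz":-0.035,"rx":0,"ry":0,"rz":0,"hand":0.057},{"dx":0,"dy":0,"dz":-0.035,"rx":0,"ry":0,"rz":0,"hand":0.057},{"dx":0,"dy":0,"dz":-0.03,"rx":0,"ry":0,"rz":0,"hand":0.057},{"dx":0,"dy":0,"dz":-0.02,"rx":0,"ry":0,"rz":0,"hand":0.057},{"dx":0,"dy":0,"dz":0,"rx":0,"ry":0,"rz":0,"hand":0.057},{"dx":0,"dy":0,"dz":0,"rx":0,"ry":0,"rz":0,"hand":0.057}]'
python3 - <<'E'
from h import *
cap('side','s6')
cv2.imwrite('pics/s6c.png',cv2.resize(ld('s6')['frame'][130:350,170:390],None,fx=2.7,fy=2.7,interpolation=cv2.INTER_CUBIC)[:,:,::-1])
E
```

```text
clock: 23.35
position: [0.5093, -0.149, 0.0129]
ee_rot: [-0.0, 0.745, 0.667, 0.0]
contact_force: [-0.3, -0.6, 0.4]
width: 0.0571
gripper_force: 0.0
t 23.35 p [ 0.5093 -0.149   0.0129] z [-0.e+00  1.e-04 -1.e+00] yaw_y -6.33 F [-0.29 -0.62  0.36] M [ 0.013  0.013 -0.044] w 0.0571 g 0.0
clock: 24.1
position: [0.5099, -0.1493, 0.1845]
ee_rot: [0.001, 0.745, 0.667, 0.001]
contact_force: [-0.8, -0.1, -0.8]
width: 0.0567
gripper_force: 0.0
```

View pics/s6c.png

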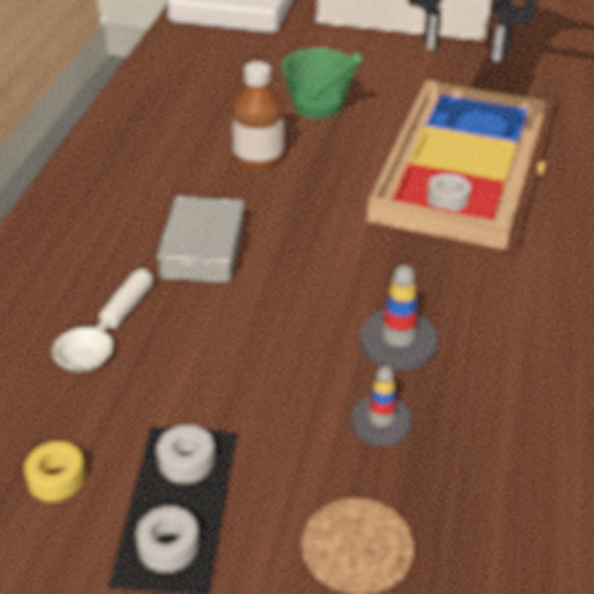

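The collar lies flat in the red tray at (450,192), the mat is empty, the other collars and items are undisturbed, and the gripper is clear. Handing in.

```bash
python3 -c "
from rig import manip
print(manip.sign_off())"
```

```text
the job is handed in; nothing more can be done
None
```

The collar seated on the gauge's red band (lower edge about 36 mm up, held there at about 5 N); it now lies flat in the red tray, released, nothing else visibly moved, handed in at about 24 s of the 48 s allowed.

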